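# Lock the gear housing cover with its quarter-turn fastener

## Task

The cover of the gear housing still lacks one of its two quarter-turn fasteners. Take the loose fastener from its round stand, put its stem into the empty socket on the cover with the wing in line with the socket's slot, press it down against the spring and turn it a quarter turn clockwise (seen from above) until it springs up into its locked detent, then let go. Feel your way: never push the fastener against the socket with more than 22 N, and leave the housing's other fastener and the things lying around as they are.

Things in the scene. Friction and masses are not known exactly. Their poses are not given: they have to be found in the camera images.
- fastener_grip (a point): Loose steel quarter-turn fastener, 86 mm tall, upright in the stand at the start. Point: middle of its wing, on its axis; z up, x along the wing. Wing 34 mm long (x), 10 mm thick (y: pinch here), from 15 mm below to 15 mm above the point. Round flange 36 mm across, 15 to 20 mm below the point. A half turn about z makes no difference. 0.08 to 0.17 kg.
- socket_mouth (a point): The empty socket on the cover, fixed: a round steel boss, lip 41 mm across, 14 mm above the cover. Point: centre of its mouth, level with the lip's top, 94 mm above the bench; z up, x along the slot inside and two small raised ribs outside. Bore 25.5 mm across (30 mm at the mouth). 18 to 32 mm down: a catch plate, 7 mm thick, with a 25 x 13.5 mm slot along x for the pin.
- socket: The same socket; origin 14 mm below the mouth, same axes. Under the catch plate a spring plunger meets the stem's tip: 2 N at first, 2 N more per mm. At 4 mm (10 N) the pin is below the plate and free to turn; at 6 mm (14 N) is a hard stop. Tried higher, the slot blocks the turn. It turns only clockwise, x to y, up to a stop; let up there it rises 3 mm into a notch and stays.
- fastener: The same fastener; origin 20 mm below fastener_grip (flange underside), same axes. Below the flange: round sleeve 22 mm across, 30 mm long; then a stem 10 mm across, tip 51 mm below the origin. A cross pin, 5 mm thick, 22 mm end to end, goes through the stem along x (in line with the wing), centred 45.5 mm below the origin. Locked, it still has a few mm of play.
- housing: Gear housing, fixed: grey ribbed box, 206 x 126 mm at the foot, 80 mm tall, aluminium cover; origin under its centre, x along its length. Sockets 50 mm from the middle along x, either one empty. Catch plate and plunger sit at a depth unknown by 7 mm either way: fastener_grip is 28 to 42 mm above socket_mouth when the tip meets the plunger, 27 to 41 mm when locked.
- done_socket: The other socket of the cover, with a fixed fastener locked in it: the same shape, its wing standing across the length of the housing, wing top 63 mm above the cover. Leave it alone.
- stand: The stand of the loose fastener, fixed: a plain grey tube 52 mm across and 62 mm tall on an 80 x 80 mm foot, with a round hole 26 mm across and 57 mm deep, the fastener's flange resting on its top. Origin at the centre of its underside.
- tape: A roll of masking tape, 96 mm across and 25 mm tall, lying loose on the bench; bystander.
- spanner: A steel spanner, 172 mm long, 6 mm thick, lying loose on the bench; bystander.
- block: A small bored metal clamp block, 24 x 47 x 26 mm, lying loose on the bench; bystander.

How it is judged:
By the outcome, as a careful person would: the job done as asked, in the order asked, and still so for the second after the job is handed in, with the robot touching nothing.
It also fails if it takes over 67 s, if anything falls off the work surface, if the arm or the gripper's body presses on something with over 40 N, if the wrist force passes 120 N, or if a joint passes its speed limit or range.

## Robot

A 6-joint arm with a two-finger parallel gripper is mounted at the origin on a cart in front of the work surface, level with it; the furniture and walls round the work are solid. World frame = base frame: x ahead of the robot, y to its left, z up, the work surface at z = 0. Lengths are in m, angles in degrees, forces in N, time in s.
With the tool pointing down it reaches from about 0.35 to 0.875 m from the base axis. Payload 4.2 kg.
Tool frame: the origin (TCP) lies at the very end of the fingers, on their centre line; the grasp point (between the pads) lies 19 mm behind it; z points along the fingers, y is the direction in which the jaws open and shut (so a half turn about z gives the same grasp; the last joint's range is limited). The gripper opens to 87 mm and grips with 3 to 60 N. Pads are 19 mm wide; open, the fingers measure 117 mm over their backs; the gripper's body (75 mm by 190 mm) begins 51 mm behind the grasp point.
Start: joints at [14.817, 22.042, 0.453, 0, -68.411, -14.817], TCP at [0.625, 0, 0.223] pointing down, gripper open.
Joint ranges: [-179.83, 179.83], [-69.29, 118.12], [-61.27, 80.66], [-181.25, 117.63], [-171.15, -9.14], [-177.46, 177.46]. Speed limits (degrees/s): [159.86, 159.86, 180, 180, 180, 180].

## Interface

Orientations are given as a 3x3 rotation matrix whose columns are the frame's x, y, z axes.
In Python, from station import r, imaging gives the robot as it stands. The module is installed in compiled form; this text tells all that it offers.
- The arm moves only by the tool move_arm, never from a script. Its argument "motion" is one flat list of numbers, 7 for each row, row after row: the shift along the tool's x, y, z in units of 40 mm (1.0 is 40 mm), then the turn, a rotation vector about the tool's x, y, z in units of 5 degrees (1.0 is 5 degrees), then the gripper's target within -1 to 1 (shut at 1, half-way at 0, fully open at -1). In form: [dx, dy, dz, wx, wy, wz, gripper, dx, dy, dz, wx, wy, wz, gripper, ...]. A call has 1 to 20 rows; each row is the pose to reach, as a shift and turn from the pose measured when the call began, along the tool's axes at that moment; what a row does not reach only later rows make up. A row lasts 1/12 s, in which the tool goes at most 41.7 mm and 7.16 degrees, less where a joint would pass 70% of its speed; a pose out of reach is approached as far as the arm can. A call with a gripper value outside its range is refused whole. The fingers move at their own pace and stop on an object; the grip force is fixed at half the most. Time passes only in rows, so rows that repeat a pose let the fingers close. It gives the time, the measured TCP pose, the force and the opening at its end, in the units of the state.
- r.sense(): the state, without advancing time (a new reading comes with each control period).
- imaging.capture(name): name is "scene" or "side" or "wrist"; returns the picture (480x640x3 uint8, blue, green, red); there is no depth.
- imaging.camera_params(name): a dict with "intrinsics" (3x3 intrinsics, pixels), "world_from_camera" (4x4, takes a point from camera to world coordinates). Camera axes: x right, y down, z forward; pixel columns grow to the right and rows downward; lengths in m; the calibration is good to about 2 mm. A picture is of the moment at which its call begins: read the wrist's pose just before it. camera_params takes no time and is no camera call; for the wrist camera it gives the pose at the moment of the call.
- r.finish_job(): hands the job in, once; it reports no verdict.
The state is a dict: "time_s": time; "joints": joint angles; "joint_velocities": joint speeds; "effort": joint torques, N m; "tcp_pos": TCP position; "ee_rot": TCP orientation; "wrist_force": force on the tool from outside, world axes, zero at the start; "moment": the same for the moment, N m; "gripper_width": opening from 0.0 (shut) to 1.0 (fully open).
Only numpy, scipy, OpenCV 4.12 (cv2) and the standard library are available. Lean on these libraries where they do the work, as an engineer would, in place of code of your own. Each camera call takes 0.05 s, during which the arm holds its last target.

## Working session

There is one attempt and no reset: what is moved stays moved. The work goes in short steps, Python scripts to look and compute and a tool call to move; the robot and the scene stay as the last step left them, time stands still between calls to the robot, and variables do not carry over. Pictures are saved under pics/ and viewed, and the job is handed in when it is done.

Besides the shell and the picture viewer there is one more tool, called after ">>>" as name(argument=value, ...) on one line, values as JSON. move_arm: Moves the arm, as the interface text tells. Its arguments: {"type":"object","properties":{"motion":{"type":"array","items":{"type":"number"}}},"required":["motion"]}

```bash
mkdir -p pics; ls
python3 - <<'E'
from station import r, imaging
import cv2
print(r.sense())
for n in ("scene","side","wrist"):
    p=imaging.camera_params(n); print(n,p)
    cv2.imwrite(f"pics/{n}0.png",imaging.capture(n))
E
```

```text
pics
{'time_s': 0.0, 'joints': array([ 1.48173171e+01,  2.20909055e+01,  3.80305163e-01, -2.91430210e-02,
       -6.84110132e+01, -1.48174444e+01]), 'joint_velocities': array([-0.04358981,  0.04869688,  0.04479202,  0.0174721 ,  0.01392042,
       -0.02327462]), 'effort': array([ 5.69075401e-04, -3.90661991e+01,  1.87403029e+01,  4.22001421e+00,
        1.09914420e-02, -1.81494070e-04]), 'tcp_pos': array([6.24401062e-01, 2.89812313e-05, 2.21461274e-01]), 'ee_rot': array([[-1.89783426e-04, -9.99997621e-01, -2.17288307e-03],
       [-9.99999978e-01,  1.89969819e-04, -8.55753644e-05],
       [ 8.59879431e-05,  2.17286678e-03, -9.99997636e-01]]), 'wrist_force': array([0.58265911, 0.39355887, 0.6304282 ]), 'moment': array([-0.00090128, -0.03143635,  0.03556659]), 'gripper_width': 0.999866210646825}
scene {'intrinsics': array([[586.73064429,   0.        , 322.20542644],
       [  0.        , 586.73064429, 226.63242223],
       [  0.        ,   0.        ,   1.        ]]), 'world_from_camera': array([[-0.4645066 , -0.37937143,  0.80019431, -0.18088602],
       [-0.88551255,  0.20924001, -0.
[... 332 characters left out ...]
om_camera': array([[-0.87148313, -0.20930189,  0.44351987,  0.10314122],
       [-0.4896981 ,  0.32213987, -0.81019854,  0.98226553],
       [ 0.02670065, -0.9232652 , -0.3832342 ,  0.43436631],
       [ 0.        ,  0.        ,  0.        ,  1.        ]])}
wrist {'intrinsics': array([[349.57143085,   0.        , 323.87923022],
       [  0.        , 349.57143085, 233.87549294],
       [  0.        ,   0.        ,   1.        ]]), 'world_from_camera': array([[-0.99999799,  0.00158923, -0.0012185 ,  0.62598908],
       [ 0.00119938,  0.96255165,  0.27109572, -0.07393069],
       [ 0.00160371,  0.27109372, -0.96255162,  0.38295548],
       [ 0.        ,  0.        ,  0.        ,  1.        ]])}
```

View pics/scene0.png

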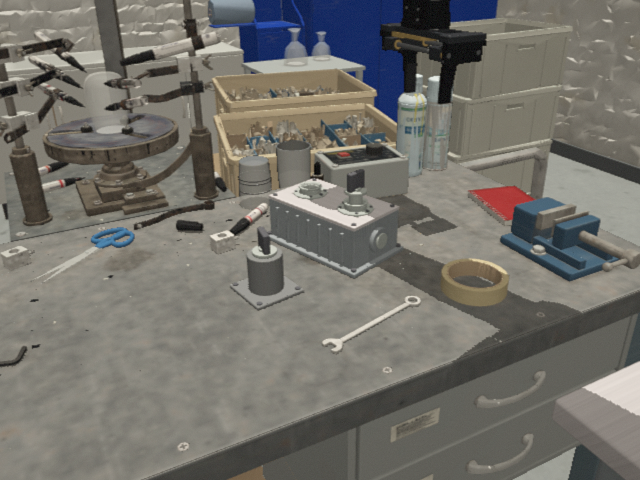

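View pics/side0.png

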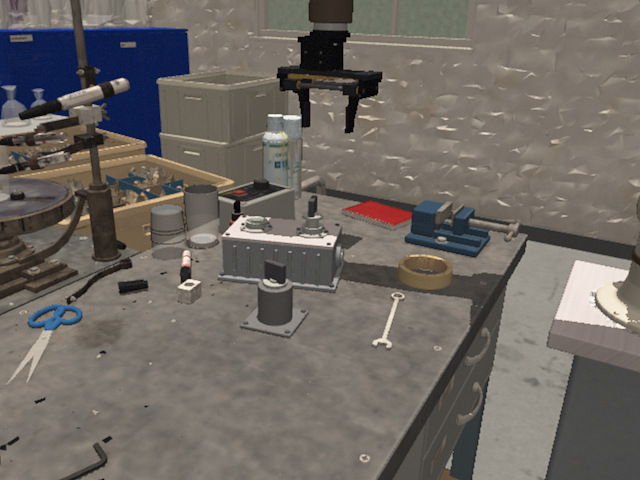

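View pics/wrist0.png

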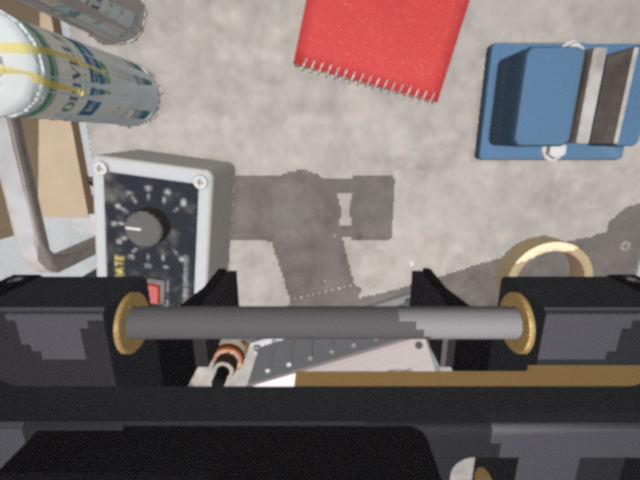

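Run:
```python
import cv2
a=cv2.imread("pics/scene0.png"); b=cv2.imread("pics/side0.png")
c=a[150:310,225:425]; cv2.imwrite("pics/sc_z.png",cv2.resize(c,(800,640)[:2] if 0 else (750,600),interpolation=cv2.INTER_CUBIC))
c=b[190:340,210:360]; cv2.imwrite("pics/si_z.png",cv2.resize(c,(600,600),interpolation=cv2.INTER_CUBIC))
```

```text
(no output)
```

View pics/sc_z.png

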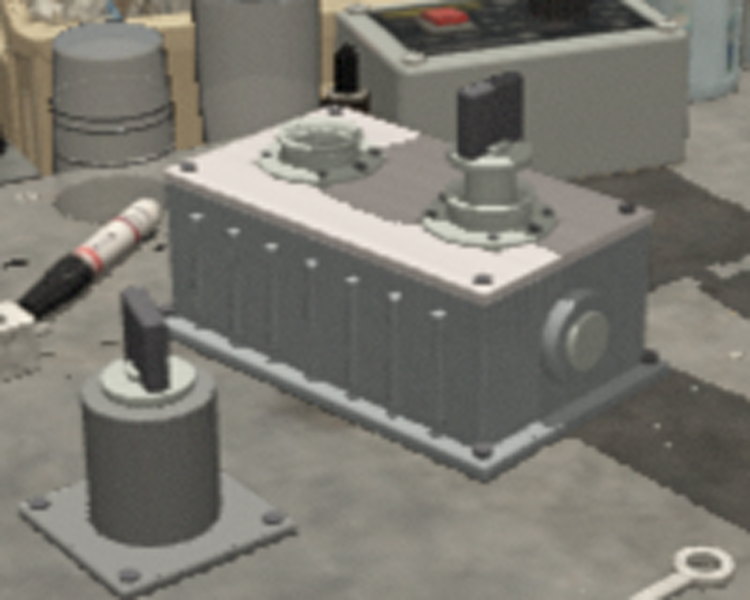

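View pics/si_z.png

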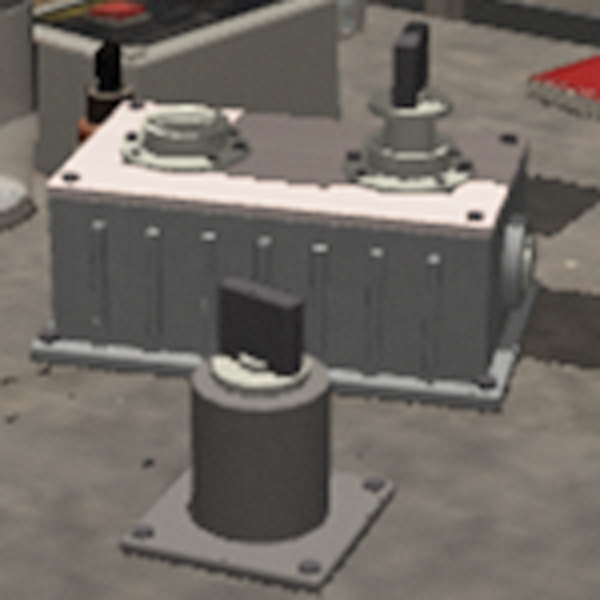

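```bash
cat > h.py <<'E'
import numpy as np, cv2
from station import r, imaging
def ray(n,px,P=None):
    P=P or imaging.camera_params(n); K=P["intrinsics"];T=P["world_from_camera"]
    d=T[:3,:3]@np.linalg.solve(K,[px[0],px[1],1.]); return T[:3,3],d
def atz(n,px,z,P=None):
    o,d=ray(n,px,P); return o+d*(z-o[2])/d[2]
def proj(n,X,P=None):
    P=P or imaging.camera_params(n); K=P["intrinsics"];T=P["world_from_camera"]
    q=K@(T[:3,:3].T@(np.asarray(X)-T[:3,3])); return q[:2]/q[2]
E
python3 - <<'E'
from h import *
s=lambda x,y:(225+x/3.75,150+y/3.75); d=lambda x,y:(210+x/4,190+y/4)
for nm,z,a,b in [("mouth",.094,(321,137),(188,123)),("stand",.062,(150,385),(260,377)),
 ("wingA",.097,(128,290),(220,283)),("wingB",.097,(158,320),(300,300)),("done",.143,(490,80),(412,25)),
 ("covL",.08,(180,168),(130,103)),("covnear",.08,(483,296),(490,225)),("covR",.08,(652,212),(522,137)),("covleft2",.08,(180,168),(50,187))]:
    print(nm,atz("scene",s(*a),z).round(4),atz("side",d(*b),z).round(4))
E
```

```text
mouth [0.6385 0.2146 0.094 ] [0.6393 0.2189 0.094 ]
stand [0.5146 0.3504 0.062 ] [0.513  0.3554 0.062 ]
wingA [0.5278 0.3519 0.097 ] [0.5284 0.3581 0.097 ]
wingB [0.4987 0.3519 0.097 ] [0.4961 0.355  0.097 ]
done [0.5508 0.1799 0.143 ] [0.5524 0.1772 0.143 ]
covL [0.6673 0.2711 0.08  ] [0.6989 0.1801 0.08  ]
covnear [0.4885 0.2189 0.08  ] [0.4901 0.2193 0.08  ]
covR [0.5244 0.1144 0.08  ] [0.5262 0.12   0.08  ]
covleft2 [0.6673 0.2711 0.08  ] [0.6647 0.2834 0.08  ]
```

>>> move_arm(motion=[-9,1.25,0.5,0,0,0,-1,-9,1.25,0.5,0,0,0,-1,-9,1.25,0.5,0,0,0,-1,-9,1.25,0.5,0,0,0,-1,-9,1.25,0.5,0,0,0,-1,-9,1.25,0.5,0,0,0,-1,-9,1.25,0.5,0,0,0,-1,-9,1.25,0.5,0,0,0,-1,-9,1.25,0.5,0,0,0,-1,-9,1.25,0.5,0,0,0,-1,-9,1.25,0.5,0,0,0,-1,-9,1.25,0.5,0,0,0,-1,-9,1.25,0.5,0,0,0,-1,-9,1.25,0.5,0,0,0,-1])

```text
time_s: 1.32
tcp_pos: [0.575, 0.3586, 0.2021]
ee_rot: [[-0.002, -1.0, -0.002], [-1.0, 0.002, -0.0], [0.0, 0.002, -1.0]]
wrist_force: [0.8, 0.2, 1.2]
gripper_width: 0.998
```

Run:
```python
from h import *
s=r.sense();print(s['joints'],s['joint_velocities'],s['tcp_pos'])
P=imaging.camera_params("wrist"); im=imaging.capture("wrist"); cv2.imwrite("pics/w1.png",im)
np.savez("w1.npz",T=P["world_from_camera"],K=P["intrinsics"])
for X in [(.639,.217,.094),(.514,.353,.097),(.551,.178,.143)]: print(proj("wrist",X))
```

```text
[ 4.55642146e+01  2.79878025e+01  7.04784729e+00 -6.41857288e-02
 -6.91278938e+01 -4.56483107e+01] [-0.02452468 -0.11134443  0.2139935  -0.04018447  0.0494057   0.04237996] [0.57497556 0.3586209  0.20205789]
[232.26890915  33.57219241]
[402.97315916 225.25981557]
[371.12638407 -76.25851269]
```

View pics/w1.png

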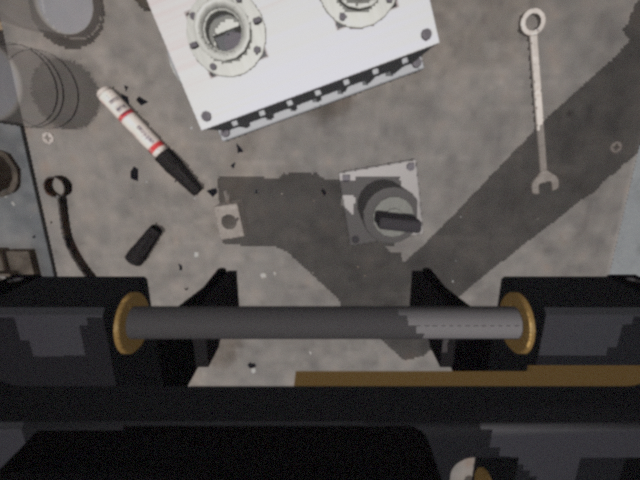

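Run:
```python
import cv2
a=cv2.imread("pics/w1.png")
c1=cv2.resize(a[0:90,175:285],(770,630)[:2],interpolation=cv2.INTER_CUBIC)[:600]; 
cv2.imwrite("pics/w1a.png",c1)
cv2.imwrite("pics/w1b.png",cv2.resize(a[150:260,330:440],(594,594),interpolation=cv2.INTER_CUBIC))
```

```text
(no output)
```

View pics/w1a.png

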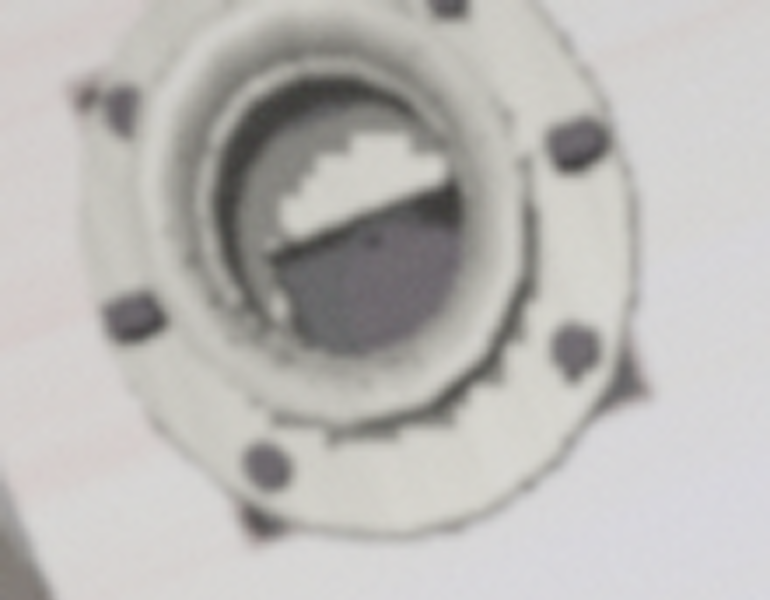

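View pics/w1b.png

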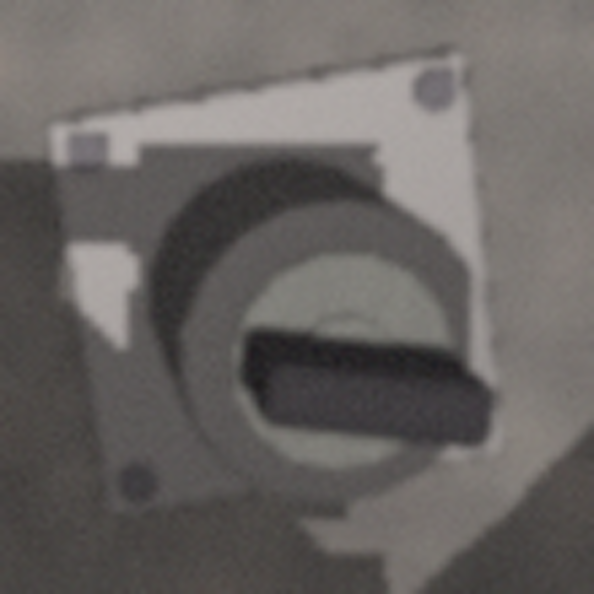

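Run:
```python
from h import *
d=np.load("w1.npz"); P={"intrinsics":d["K"],"world_from_camera":d["T"]}
f=lambda x,y:(330+x/5.4-.4,150+y/5.4-.4); g=lambda x,y:(175+x/7-.4,y/7-.4)
W=[(265,364),(490,382),(480,445),(270,424)]
q=[atz("wrist",f(*w),.097,P) for w in W]
for p in q: print(p.round(4))
print("wing c",np.mean(q,0))
for a,b in((0,1),(3,2)):
    v=q[b]-q[a]; print(np.degrees(np.arctan2(v[1],v[0])),np.linalg.norm(v))
# flange top z .067, tube top z .062
print("flange c",atz("wrist",f(347,362),.067,P)); print("tube",atz("wrist",f(328,348),.062,P))
a=atz("wrist",g(135,317),.084,P);b=atz("wrist",g(580,143),.084,P);v=b-a
print("ribs mid",(a+b)/2,np.degrees(np.arctan2(v[1],v[0])),np.linalg.norm(v))
print("mouth",atz("wrist",g(340,200),.094,P))
a=atz("wrist",g(270,258),.070,P);b=atz("wrist",g(455,185),.07,P);v=b-a
print("slot",np.degrees(np.arctan2(v[1],v[0])))
```

```text
[0.5334 0.3462 0.097 ]
[0.5006 0.349  0.097 ]
[0.5014 0.3585 0.097 ]
[0.5323 0.3552 0.097 ]
wing c [0.51689526 0.352197   0.097     ]
175.1478818322996 0.032881009143489424
173.93942412772975 0.031068083661397742
flange c [0.51532777 0.35282704 0.067     ]
tube [0.51752391 0.35162287 0.062     ]
ribs mid [0.6461258 0.2137668 0.084    ] -161.34487289838614 0.04924377610066953
mouth [0.64494428 0.21360519 0.094     ]
slot -161.1999608273643
```

>>> move_arm(motion=[0.16,1.46,1.5,0,0,-16.9,-1,0.16,1.46,1.5,0,0,-16.9,-1,0.16,1.46,1.5,0,0,-16.9,-1,0.16,1.46,1.5,0,0,-16.9,-1,0.16,1.46,1.5,0,0,-16.9,-1,0.16,1.46,1.5,0,0,-16.9,-1,0.16,1.46,1.5,0,0,-16.9,-1,0.16,1.46,1.5,0,0,-16.9,-1,0.16,1.46,1.5,0,0,-16.9,-1,0.16,1.46,1.5,0,0,-16.9,-1,0.16,1.46,1.5,0,0,-16.9,-1,0.16,1.46,1.8,0,0,-16.9,-1,0.16,1.46,1.8,0,0,-16.9,-1,0.16,1.46,1.8,0,0,-16.9,-1,0.16,1.46,1.8,0,0,-16.9,-1])

```text
time_s: 2.62
tcp_pos: [0.5169, 0.352, 0.1307]
ee_rot: [[0.995, -0.1, -0.001], [-0.1, -0.995, 0.0], [-0.001, -0.0, -1.0]]
wrist_force: [-0.1, 0.5, -0.1]
gripper_width: 1.003
```

Run:
```python
from h import *
s=r.sense();print(s['joints'],s['tcp_pos'],s['ee_rot'])
for n in("wrist","scene","side"): cv2.imwrite(f"pics/{n}2.png",imaging.capture(n))
a=cv2.imread("pics/scene2.png")[190:310,205:325];b=cv2.imread("pics/side2.png")[200:340,210:350]
cv2.imwrite("pics/z2.png",np.hstack([cv2.resize(a,(400,400),interpolation=2),cv2.resize(b,(400,400),interpolation=2)]))
```

```text
[ 49.03526168  26.37451815  -6.57256019  -0.06003593 -57.08105933
  35.23455714] [0.51688251 0.35200795 0.13069497] [[ 9.94945582e-01 -1.00410740e-01 -9.85981950e-04]
 [-1.00410585e-01 -9.94946065e-01  2.06008645e-04]
 [-1.00168434e-03 -1.05964367e-04 -9.99999493e-01]]
```

View pics/z2.png

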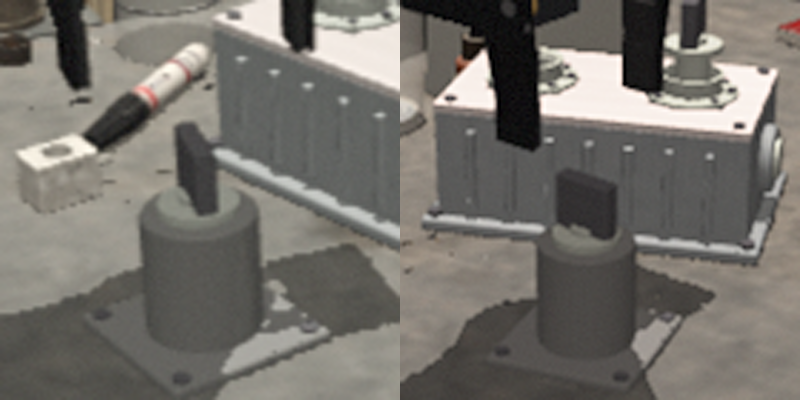

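View pics/wrist2.png

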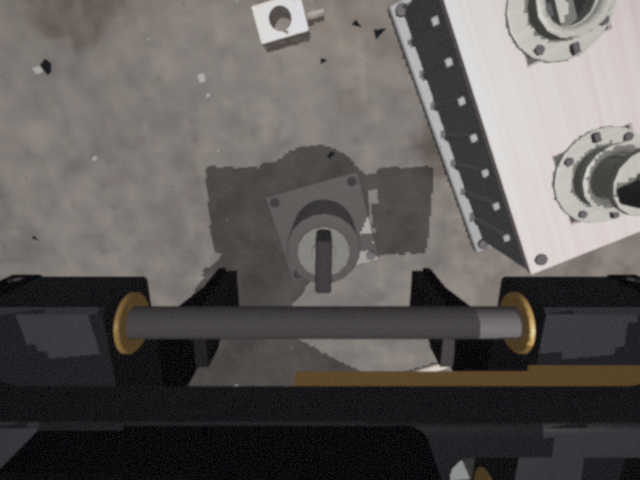

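Run:
```python
from h import *
im=cv2.imread("pics/wrist2.png"); cv2.imwrite("pics/w2z.png",cv2.resize(im[210:300,280:370],(720,720),interpolation=2)[:600])
s=r.sense()
R=s['ee_rot']
for px in[(323,291),(323,237)]:
    X=atz("wrist",px,.097);print(X, R.T@(X-s['tcp_pos']))
```

```text
[0.50132504 0.35497366 0.097     ] [-0.0156395  -0.0009574   0.03386086]
[0.53533941 0.35153298 0.097     ] [ 0.01854839 -0.00089808  0.03383578]
```

View pics/w2z.png

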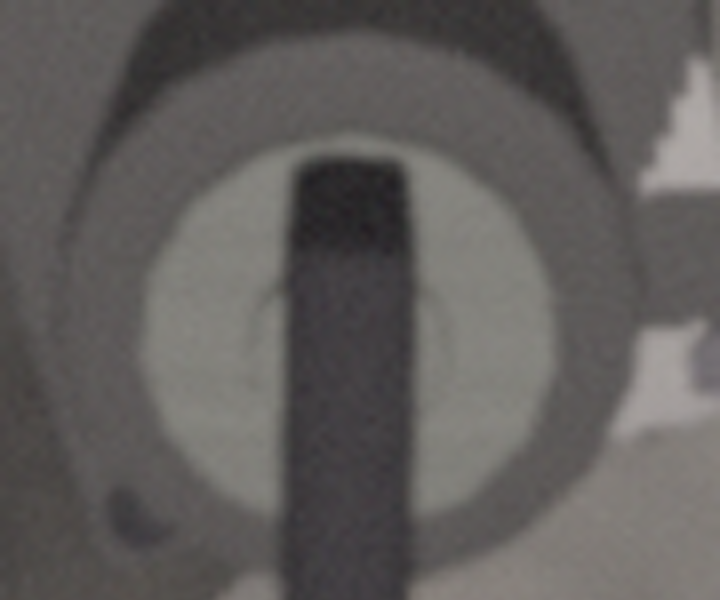

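>>> move_arm(motion=[0.01,-0.02,0.5,0,0,0,-1,0.01,-0.02,1.0,0,0,0,-1,0.01,-0.02,1.3,0,0,0,-1,0.01,-0.02,1.5,0,0,0,-1,0.01,-0.02,1.5,0,0,0,-1,0.01,-0.02,1.5,0,0,0,-1])

```text
time_s: 3.27
tcp_pos: [0.5175, 0.3534, 0.0711]
ee_rot: [[0.995, -0.099, -0.0], [-0.099, -0.995, 0.001], [-0.0, -0.001, -1.0]]
wrist_force: [0.7, 0.6, -0.1]
gripper_width: 1.005
```

>>> move_arm(motion=[0,0,0,0,0,0,1,0,0,0,0,0,0,1,0,0,0,0,0,0,1,0,0,0,0,0,0,1,0,0,0,0,0,0,1,0,0,0,0,0,0,1,0,0,0,0,0,0,1,0,0,0,0,0,0,1,0,0,0,0,0,0,1,0,0,0,0,0,0,1])

```text
time_s: 4.1
tcp_pos: [0.5175, 0.3534, 0.0711]
ee_rot: [[0.995, -0.099, -0.0], [-0.099, -0.995, 0.001], [-0.0, -0.001, -1.0]]
wrist_force: [0.4, -0.2, -0.5]
gripper_width: 0.328
```

>>> move_arm(motion=[0,0,0,0,0,0,1,0,0,0,0,0,0,1,0,0,0,0,0,0,1,0,0,0,0,0,0,1,0,0,0,0,0,0,1,0,0,0,0,0,0,1])

```text
time_s: 4.6
tcp_pos: [0.5175, 0.3534, 0.071]
ee_rot: [[0.995, -0.099, -0.0], [-0.099, -0.995, 0.0], [-0.0, -0.0, -1.0]]
wrist_force: [-0.4, -0.8, 0.0]
gripper_width: 0.111
```

Run:
```python
from h import *
s=r.sense();print(s)
```

```text
{'time_s': 4.6, 'joints': array([ 4.90834064e+01,  3.01092207e+01, -9.99321255e+00, -4.68524817e-02,
       -4.98935277e+01,  3.52711666e+01]), 'joint_velocities': array([ 0.05876781,  0.07731195, -0.1515499 ,  0.03452395,  0.01181305,
        0.11014791]), 'effort': array([ 1.69674126e-01, -4.26485789e+01,  1.56074488e+01,  3.40776131e+00,
        1.30399363e-01,  7.45720627e-04]), 'tcp_pos': array([0.51748423, 0.3533589 , 0.0710115 ]), 'ee_rot': array([[ 9.95097661e-01, -9.88962249e-02, -4.26342966e-04],
       [-9.88960268e-02, -9.95097664e-01,  4.63032623e-04],
       [-4.70045068e-04, -4.18599055e-04, -9.99999802e-01]]), 'wrist_force': array([-0.41355513, -0.82940591,  0.0074882 ]), 'moment': array([-0.21925378, -0.04387061, -0.01308552]), 'gripper_width': 0.11149040692715032}
```

>>> move_arm(motion=[0,0,-0.3,0,0,0,1,0,0,-0.8,0,0,0,1,0,0,-1.6,0,0,0,1,0,0,-2.4,0,0,0,1,0,0,-3.2,0,0,0,1,0,0,-4.0,0,0,0,1,0,0,-4.5,0,0,0,1,0,0,-4.7,0,0,0,1,0,0,-4.7,0,0,0,1,0,0,-4.7,0,0,0,1])

```text
time_s: 5.43
tcp_pos: [0.5168, 0.353, 0.2576]
ee_rot: [[0.995, -0.099, -0.003], [-0.099, -0.995, -0.0], [-0.003, 0.001, -1.0]]
wrist_force: [0.1, 0.6, -2.3]
gripper_width: 0.112
```

Run:
```python
from h import *
s=r.sense();print(s['tcp_pos'],s['ee_rot'],s['wrist_force'],s['gripper_width'])
R=s['ee_rot']
def mv(x,y,z): print(R.T@(np.array([x,y,z])-s['tcp_pos'])/.04)
mv(.572,.19,.26); mv(.642,.2145,.19)
cv2.imwrite("pics/side3.png",imaging.capture("side")[60:340,200:480])
```

```text
[0.51683799 0.35296019 0.25755425] [[ 9.95062006e-01 -9.92203140e-02 -2.63301445e-03]
 [-9.92215912e-02 -9.95065298e-01 -3.58636462e-04]
 [-2.58443728e-03  6.18117400e-04 -9.99996469e-01]] [ 0.07461554  0.61547061 -2.28421029] 0.1120737647186346
[ 1.7763116   3.91710866 -0.06331338]
[3.46141965 3.13291391 1.681853  ]
```

View pics/side3.png

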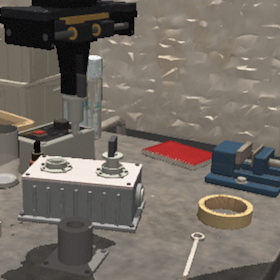

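>>> move_arm(motion=[1.78,3.92,-0.06,0,0,-4.88,1,1.78,3.92,-0.06,0,0,-4.88,1,1.78,3.92,-0.06,0,0,-4.88,1,1.78,3.92,-0.06,0,0,-4.88,1,1.78,3.92,-0.06,0,0,-4.88,1,1.78,3.92,-0.06,0,0,-4.88,1,1.78,3.92,-0.06,0,0,-4.88,1,1.78,3.92,-0.06,0,0,-4.88,1,1.78,3.92,-0.06,0,0,-4.88,1])

```text
time_s: 6.23
tcp_pos: [0.5714, 0.1908, 0.2582]
ee_rot: [[0.947, 0.322, -0.005], [0.322, -0.947, -0.002], [-0.006, 0.001, -1.0]]
wrist_force: [0.4, -0.1, -1.2]
gripper_width: 0.115
```

Run:
```python
from h import *
s=r.sense();print(s['tcp_pos'],s['ee_rot'])
P=imaging.camera_params("wrist"); im=imaging.capture("wrist"); cv2.imwrite("pics/w4.png",im)
np.savez("w4.npz",T=P["world_from_camera"],K=P["intrinsics"],tcp=s['tcp_pos'],R=s['ee_rot'])
u,v=proj("wrist",(.642,.2145,.094)).round().astype(int);print(u,v)
cv2.imwrite("pics/w4z.png",cv2.resize(im[v-45:v+45,u-45:u+45],(600,600),interpolation=2));
```

```text
[0.5713885  0.19077138 0.2582401 ] [[ 9.46724716e-01  3.22002388e-01 -5.17430988e-03]
 [ 3.21994089e-01 -9.46738670e-01 -2.38683697e-03]
 [-5.66728646e-03  5.93580355e-04 -9.99983765e-01]]
324 136
```

View pics/w4.png

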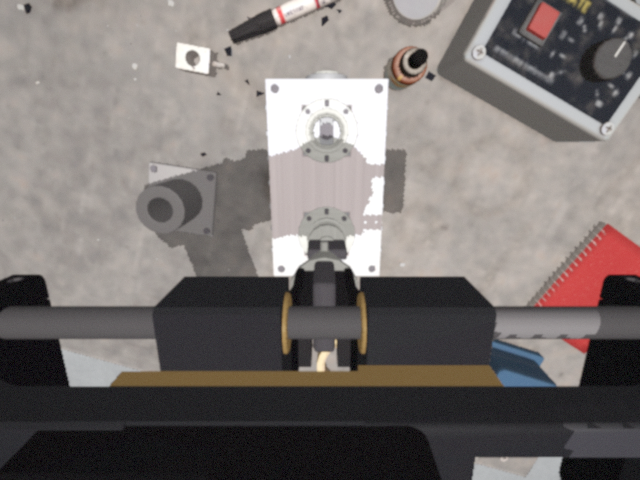

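View pics/w4z.png

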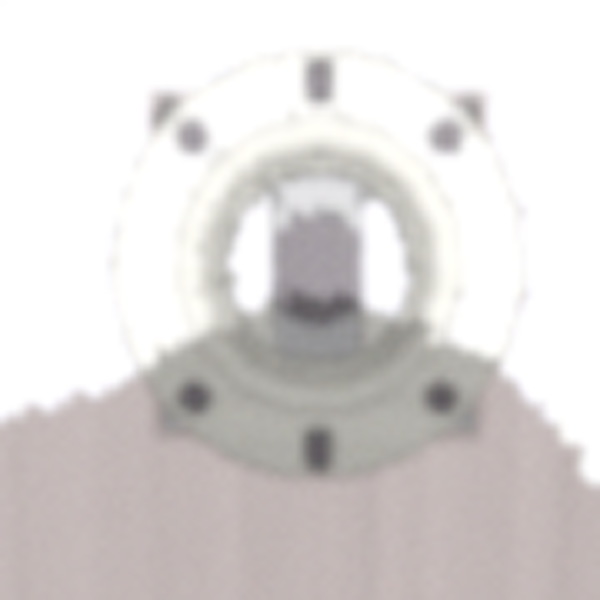

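Run:
```python
from h import *
d=np.load("w4.npz"); P={"intrinsics":d["K"],"world_from_camera":d["T"]};R=d["R"];t=d["tcp"]
g=lambda x,y:(279+x/6.667-.4,91+y/6.667-.4)
for n,p,z in[("lip",(320,262),.094),("mouth",(321,262),.094),("ribs",(318,265),.084)]:
    X=atz("wrist",g(*p),z,P);print(n,X.round(4),(R.T@(X-t)).round(4))
im=cv2.imread("pics/w4.png");cv2.imwrite("pics/w4f.png",cv2.resize(im[240:360,260:390],(780,720),interpolation=2)[:600])
a=atz("wrist",g(319,80),.084,P);b=atz("wrist",g(317,450),.084,P);print(np.degrees(np.arctan2(*(a-b)[1::-1])),np.degrees(np.arctan2(R[1,0],R[0,0])))
```

```text
lip [0.6474 0.2138 0.094 ] [0.0804 0.0026 0.1638]
mouth [0.6475 0.2137 0.094 ] [0.0804 0.0027 0.1638]
ribs [0.6471 0.2139 0.084 ] [0.0801 0.0024 0.1738]
18.509543098820586 18.78387481400759
```

View pics/w4f.png

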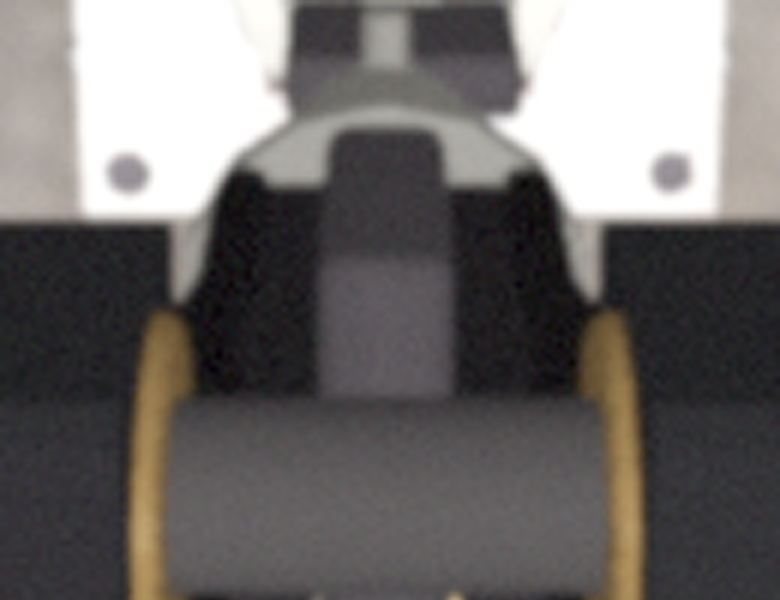

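Run:
```python
from h import *
d=np.load("w4.npz"); P={"intrinsics":d["K"],"world_from_camera":d["T"]};R=d["R"];t=d["tcp"]
for px,z in[((323.9,282.1),t[2]+.026),((323.9,261.5),t[2]-.004)]:
  X=atz("wrist",px,z,P);print((R.T@(X-t)).round(4))
S=imaging.camera_params("scene")
for n in("scene","side"):
  im=imaging.capture(n); cv2.imwrite(f"pics/{n}4.png",im)
  for X in [(.6472,.2138,.094)]:
    u,v=proj(n,X); print(n,u,v)
    u,v=int(u),int(v)
    c=cv2.resize(im[v-30:v+30,u-30:u+30],(600,600),interpolation=2); cv2.drawMarker(c,(int((proj(n,X)[0]-u+30.5)*10),int((proj(n,X)[1]-v+30.5)*10)),(0,0,255),0,20,1)
    cv2.imwrite(f"pics/{n}4z.png",c)
```

```text
[ 0.0163  0.0002 -0.0261]
[0.0144 0.0002 0.0039]
scene 308.6733649451352 184.76866284080302
side 254.94536866596596 219.05502582340046
```

View pics/scene4z.png

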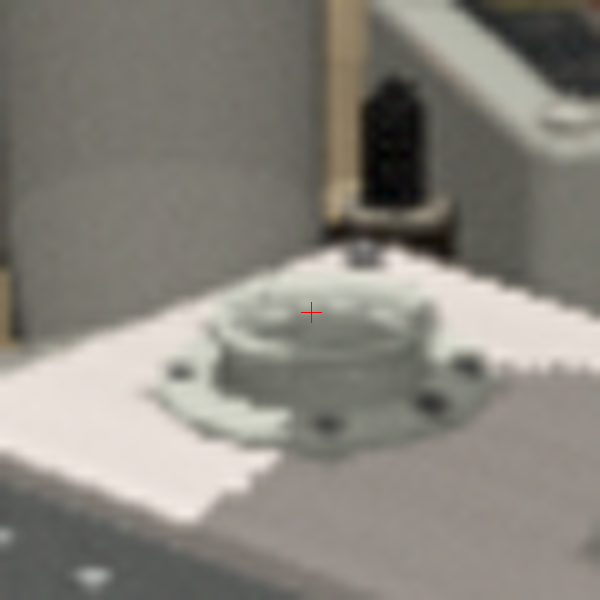

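View pics/side4z.png

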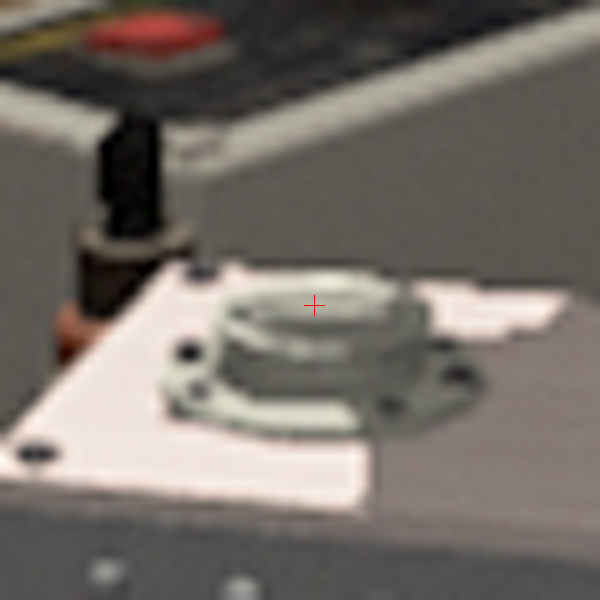

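```bash
cat >> h.py <<'E'
def mv(x,y,z):
    s=r.sense(); m=s['ee_rot'].T@(np.array([x,y,z])-s['tcp_pos'])/.04; print(s['tcp_pos'].round(4),"->",m.round(3),'tilt',s['ee_rot'][:,2].round(4),'yaw',np.degrees(np.arctan2(s['ee_rot'][1,0],s['ee_rot'][0,0])).round(2),'F',s['wrist_force'].round(1))
E
python3 - <<'E'
from h import *
mv(.646,.214,.165)
E
```

```text
[0.5715 0.1907 0.2589] -> [1.96  0.048 2.338] tilt [-0.0042 -0.0019 -1.    ] yaw 18.8 F [ 0.2 -0.3 -1.3]
```

>>> move_arm(motion=[1.96,0.05,0.5,0,0,0,1,1.96,0.05,0.5,0,0,0,1,1.96,0.05,1.0,0,0,0,1,1.96,0.05,1.7,0,0,0,1,1.96,0.05,2.1,0,0,0,1,1.96,0.05,2.34,0,0,0,1,1.96,0.05,2.34,0,0,0,1,1.96,0.05,2.34,0,0,0,1])

```text
time_s: 7.05
tcp_pos: [0.6463, 0.2143, 0.1654]
ee_rot: [[0.946, 0.323, -0.004], [0.323, -0.946, -0.002], [-0.004, 0.001, -1.0]]
wrist_force: [0.1, 0.1, -0.3]
gripper_width: 0.111
```

Run:
```python
from h import *
mv(.646,.214,.160)
out=[]
for n in("scene","side"):
  im=imaging.capture(n); 
  u,v=proj(n,(.646,.214,.115)).astype(int);print(u,v)
  out.append(cv2.resize(im[v-35:v+35,u-25:u+25],(400,560),interpolation=2))
cv2.imwrite("pics/z5.png",np.hstack(out))
```

```text
[0.6463 0.2143 0.1654] -> [-0.009  0.005  0.135] tilt [-0.0035 -0.0023 -1.    ] yaw 18.84 F [ 0.1  0.1 -0.3]
308 173
255 207
```

View pics/z5.png

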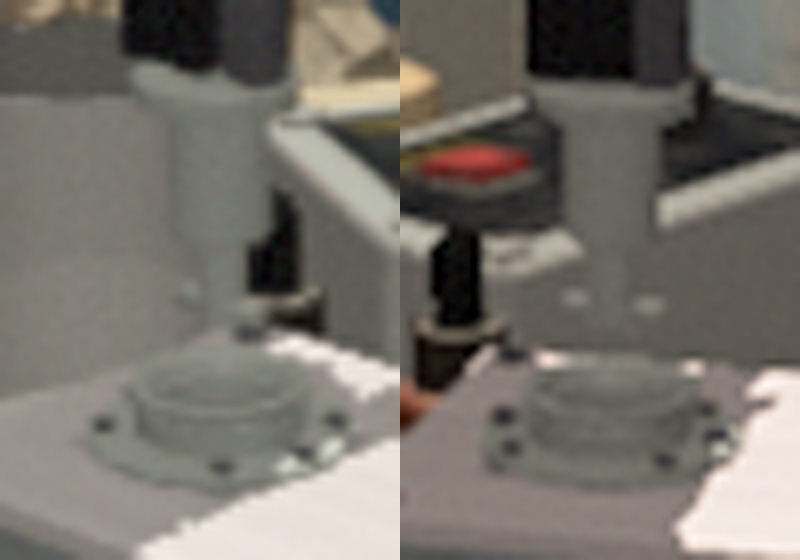

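>>> move_arm(motion=[0,0,0.2,0,0,0,1,0,0,0.4,0,0,0,1,0,0,0.55,0,0,0,1,0,0,0.7,0,0,0,1,0,0,0.7,0,0,0,1])

```text
time_s: 7.57
tcp_pos: [0.6465, 0.2143, 0.1372]
ee_rot: [[0.947, 0.323, -0.002], [0.323, -0.947, -0.001], [-0.003, 0.0, -1.0]]
wrist_force: [0.1, 0.2, -1.2]
gripper_width: 0.114
```

>>> move_arm(motion=[0,0,0.05,0,0,0,1,0,0,0.08,0,0,0,1,0,0,0.08,0,0,0,1])

```text
time_s: 7.82
tcp_pos: [0.6464, 0.2142, 0.1336]
ee_rot: [[0.947, 0.323, -0.003], [0.323, -0.947, -0.002], [-0.003, 0.001, -1.0]]
wrist_force: [-0.1, -0.1, -0.6]
gripper_width: 0.112
```

>>> move_arm(motion=[0,0,0.05,0,0,0,1,0,0,0.05,0,0,0,1])

```text
time_s: 7.98
tcp_pos: [0.6462, 0.2141, 0.1313]
ee_rot: [[0.947, 0.322, -0.004], [0.322, -0.947, -0.002], [-0.004, 0.0, -1.0]]
wrist_force: [0.1, 0.5, -0.3]
gripper_width: 0.111
```

>>> move_arm(motion=[0,0,0.05,0,0,0,1,0,0,0.05,0,0,0,1])

```text
time_s: 8.15
tcp_pos: [0.6458, 0.214, 0.1288]
ee_rot: [[0.947, 0.322, -0.005], [0.322, -0.947, -0.002], [-0.005, 0.0, -1.0]]
wrist_force: [-0.6, 0.1, -1.2]
gripper_width: 0.114
```

>>> move_arm(motion=[0.01,0,0.05,0,0.06,0,1,0.01,0,0.05,0,0.06,0,1])

```text
time_s: 8.32
tcp_pos: [0.6459, 0.2141, 0.1264]
ee_rot: [[0.947, 0.322, 0.0], [0.322, -0.947, -0.0], [0.0, 0.0, -1.0]]
wrist_force: [1.1, -0.4, -1.0]
gripper_width: 0.109
```

>>> move_arm(motion=[0,0,0.05,0,0.02,0,1,0,0,0.05,0,0.02,0,1])

```text
time_s: 8.48
tcp_pos: [0.6461, 0.2142, 0.1241]
ee_rot: [[0.947, 0.322, 0.003], [0.322, -0.947, 0.001], [0.003, 0.0, -1.0]]
wrist_force: [1.4, 0.5, -0.6]
gripper_width: 0.117
```

>>> move_arm(motion=[0,0,0.04,0,0.02,0,1,0,0,0.04,0,0.02,0,1])

```text
time_s: 8.65
tcp_pos: [0.6462, 0.2142, 0.1223]
ee_rot: [[0.947, 0.322, 0.004], [0.322, -0.947, 0.001], [0.005, 0.0, -1.0]]
wrist_force: [0.3, 0.5, -0.5]
gripper_width: 0.113
```

>>> move_arm(motion=[0,0,0.04,0,-0.05,0,1,0,0,0.04,0,-0.05,0,1])

```text
time_s: 8.82
tcp_pos: [0.6464, 0.2143, 0.1205]
ee_rot: [[0.947, 0.322, 0.0], [0.322, -0.947, -0.0], [0.0, 0.0, -1.0]]
wrist_force: [1.3, 0.3, -1.1]
gripper_width: 0.117
```

>>> move_arm(motion=[0,0,0.04,0,0,0,1,0,0,0.04,0,0,0,1])

```text
time_s: 8.98
tcp_pos: [0.6464, 0.2143, 0.1185]
ee_rot: [[0.947, 0.322, 0.0], [0.322, -0.947, -0.0], [0.0, 0.0, -1.0]]
wrist_force: [1.0, -0.5, -0.4]
gripper_width: 0.113
```

>>> move_arm(motion=[0,0,0.04,0,0,0,1,0,0,0.04,0,0,0,1])

```text
time_s: 9.15
tcp_pos: [0.6464, 0.2143, 0.1168]
ee_rot: [[0.947, 0.322, 0.0], [0.322, -0.947, -0.0], [0.0, 0.0, -1.0]]
wrist_force: [0.2, 0.5, 0.2]
gripper_width: 0.113
```

>>> move_arm(motion=[0,0,0.03,0,0,0,1,0,0,0.03,0,0,0,1])

```text
time_s: 9.32
tcp_pos: [0.6465, 0.2143, 0.1161]
ee_rot: [[0.947, 0.322, 0.001], [0.322, -0.947, -0.0], [0.001, 0.0, -1.0]]
wrist_force: [-0.0, -0.1, 2.7]
gripper_width: 0.113
```

>>> move_arm(motion=[0,0,0.03,0,0,0,1,0,0,0.03,0,0,0,1])

```text
time_s: 9.48
tcp_pos: [0.6466, 0.2144, 0.1155]
ee_rot: [[0.947, 0.323, 0.001], [0.323, -0.947, -0.0], [0.001, 0.001, -1.0]]
wrist_force: [-1.3, 0.1, 3.9]
gripper_width: 0.112
```

>>> move_arm(motion=[0,0,0.03,0,0,0,1,0,0,0.03,0,0,0,1])

```text
time_s: 9.65
tcp_pos: [0.6466, 0.2143, 0.1148]
ee_rot: [[0.946, 0.323, 0.001], [0.323, -0.946, -0.0], [0.001, 0.001, -1.0]]
wrist_force: [-1.6, 0.9, 5.3]
gripper_width: 0.109
```

>>> move_arm(motion=[0,0,0.05,0,0,0,1,0,0,0.05,0,0,0,1])

```text
time_s: 9.82
tcp_pos: [0.6467, 0.2144, 0.1136]
ee_rot: [[0.946, 0.323, 0.002], [0.323, -0.946, -0.0], [0.002, 0.001, -1.0]]
wrist_force: [-2.0, 0.2, 7.4]
gripper_width: 0.112
```

>>> move_arm(motion=[0,0,0.06,0,0,0,1,0,0,0.06,0,0,0,1])

```text
time_s: 9.98
tcp_pos: [0.6468, 0.2144, 0.1126]
ee_rot: [[0.946, 0.324, 0.003], [0.324, -0.946, -0.0], [0.002, 0.001, -1.0]]
wrist_force: [-2.6, -0.8, 9.0]
gripper_width: 0.113
```

>>> move_arm(motion=[-0.02,0,0.05,0,-0.03,0,1,-0.02,0,0.05,0,-0.03,0,1])

```text
time_s: 10.15
tcp_pos: [0.6467, 0.2144, 0.1125]
ee_rot: [[0.946, 0.324, 0.002], [0.324, -0.946, -0.001], [0.002, 0.002, -1.0]]
wrist_force: [-2.6, -0.2, 8.0]
gripper_width: 0.111
```

>>> move_arm(motion=[-0.01,0,0.04,0,0,0,1,-0.01,0,0.04,0,0,0,1])

```text
time_s: 10.32
tcp_pos: [0.6467, 0.2144, 0.1127]
ee_rot: [[0.946, 0.325, 0.004], [0.325, -0.946, -0.001], [0.004, 0.002, -1.0]]
wrist_force: [-2.3, -1.0, 7.8]
gripper_width: 0.115
```

>>> move_arm(motion=[-0.02,0,0.07,0,-0.05,0,1,-0.02,0,0.09,0,-0.05,0,1,-0.02,0,0.09,0,-0.05,0,1])

```text
time_s: 10.57
tcp_pos: [0.6468, 0.2144, 0.1116]
ee_rot: [[0.945, 0.326, 0.003], [0.326, -0.945, -0.002], [0.002, 0.002, -1.0]]
wrist_force: [-2.6, -0.3, 11.6]
gripper_width: 0.116
```

Run:
```python
from h import *
s=r.sense();print(s['tcp_pos'],s['wrist_force'],s['moment'],s['joints'],s['ee_rot'])
```

```text
[0.64676249 0.21444201 0.11157547] [-2.6111785  -0.26826397 11.59593873] [-0.13435001  1.04748461 -0.00603453] [ 31.98141214  32.29894635   0.78022952   0.18897289 -58.39153053
  76.92476212] [[ 0.9454866   0.32564881  0.00281849]
 [ 0.32565385 -0.94548779 -0.00155161]
 [ 0.00215957  0.00238488 -0.99999482]]
```

>>> move_arm(motion=[-0.01,0,0.07,0,-0.02,1,1,-0.01,0,0.07,0,-0.02,2,1,-0.01,0,0.07,0,-0.02,3,1,-0.01,0,0.07,0,-0.02,3,1])

```text
time_s: 10.9
tcp_pos: [0.6477, 0.2143, 0.1117]
ee_rot: [[0.998, 0.068, 0.005], [0.068, -0.998, -0.002], [0.005, 0.002, -1.0]]
wrist_force: [-2.2, -0.4, 10.7]
gripper_width: 0.112
```

Run:
```python
from h import *
s=r.sense();print(s['tcp_pos'],s['wrist_force'],s['moment'],s['ee_rot'])
mv(.6464,.2143,.1116)
```

```text
[0.64769253 0.21431481 0.11166489] [-2.24134802 -0.43776187 10.69544861] [-0.41109247  0.77082729  0.05048884] [[ 0.99768617  0.06780106  0.00503249]
 [ 0.06780969 -0.99769705 -0.00156461]
 [ 0.00491482  0.00190224 -0.99998611]]
[0.6477 0.2143 0.1117] -> [-0.032 -0.002  0.001] tilt [ 0.005  -0.0016 -1.    ] yaw 3.89 F [-2.2 -0.4 10.7]
```

>>> move_arm(motion=[-0.04,0,0.07,0,-0.06,1,1,-0.04,0,0.07,0,-0.06,2,1,-0.04,0,0.07,0,-0.06,3,1,-0.04,0,0.07,0,-0.06,4,1,-0.04,0,0.07,0,-0.06,5,1,-0.04,0,0.07,0,-0.06,6,1,-0.04,0,0.07,0,-0.06,6,1])

```text
time_s: 11.48
tcp_pos: [0.6481, 0.2141, 0.1119]
ee_rot: [[0.897, -0.442, 0.005], [-0.442, -0.897, -0.0], [0.005, -0.002, -1.0]]
wrist_force: [-1.4, -2.2, 10.5]
gripper_width: 0.112
```

Run:
```python
from h import *
s=r.sense();print(s['moment'])
mv(.6466,.2143,.1116)
out=[]
for n in("scene","side"):
  im=imaging.capture(n); 
  u,v=proj(n,(.646,.214,.125)).astype(int)
  out.append(cv2.resize(im[v-35:v+35,u-25:u+25],(400,560),interpolation=2))
cv2.imwrite("pics/z6.png",np.hstack(out))
```

```text
[-0.60869938  0.24732377  0.02632427]
[0.6481 0.2141 0.1119] -> [-0.036  0.012  0.007] tilt [ 5.3e-03 -1.0e-04 -1.0e+00] yaw -26.23 F [-1.4 -2.2 10.5]
```

View pics/z6.png

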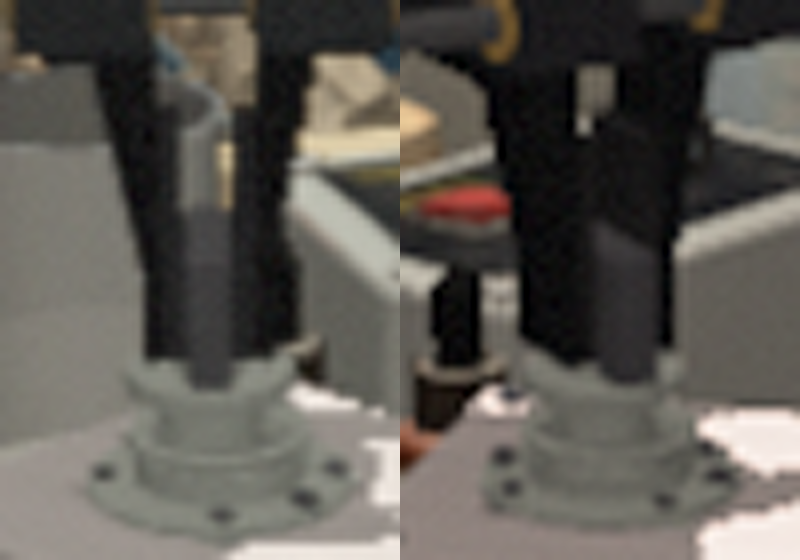

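>>> move_arm(motion=[-0.05,0.02,0.075,-0.03,-0.06,1,1,-0.05,0.02,0.075,-0.03,-0.06,2,1,-0.05,0.02,0.075,-0.03,-0.06,3,1,-0.05,0.02,0.075,-0.03,-0.06,4,1,-0.05,0.02,0.075,-0.03,-0.06,5,1,-0.05,0.02,0.075,-0.03,-0.06,6,1,-0.05,0.02,0.075,-0.03,-0.06,7,1,-0.05,0.02,0.075,-0.03,-0.06,7,1])

```text
time_s: 12.25
tcp_pos: [0.647, 0.213, 0.1116]
ee_rot: [[0.482, -0.876, 0.003], [-0.876, -0.482, -0.0], [0.001, -0.002, -1.0]]
wrist_force: [-1.8, -3.3, 9.6]
gripper_width: 0.111
```

Run:
```python
from h import *
s=r.sense();print(s['moment'],s['ee_rot'])
mv(.6466,.2143,.1116)
```

```text
[-1.22999478  0.64951179  0.00137099] [[ 4.81795446e-01 -8.76280054e-01  2.53275178e-03]
 [-8.76282844e-01 -4.81797029e-01 -1.70661573e-05]
 [ 1.23522702e-03 -2.21118454e-03 -9.99996792e-01]]
[0.647  0.213  0.1116] -> [-0.034 -0.006  0.   ] tilt [ 0.0025 -0.     -1.    ] yaw -61.2 F [-1.8 -3.3  9.6]
```

>>> move_arm(motion=[0,0,0.08,0,-0.02,0.8,1,0,0,0.08,0,-0.02,1.6,1,0,0,0.08,0,-0.02,2.2,1,0,0,0.08,0,-0.02,2.2,1])

```text
time_s: 12.58
tcp_pos: [0.6472, 0.2125, 0.111]
ee_rot: [[0.305, -0.952, 0.003], [-0.952, -0.305, 0.001], [0.0, -0.003, -1.0]]
wrist_force: [-4.1, -2.4, 11.2]
gripper_width: 0.116
```

Run:
```python
from h import *
s=r.sense();print(s['moment'],s['ee_rot'])
mv(.6466,.2143,.1116)
```

```text
[-0.58474376  1.32307763  0.03055752] [[ 3.04762121e-01 -9.52423530e-01  3.07732333e-03]
 [-9.52428475e-01 -3.04761276e-01  7.51191662e-04]
 [ 2.22396371e-04 -3.15986513e-03 -9.99994983e-01]]
[0.6472 0.2125 0.111 ] -> [-0.048  0.001 -0.015] tilt [ 3.1e-03  8.0e-04 -1.0e+00] yaw -72.26 F [-4.1 -2.4 11.2]
```

>>> move_arm(motion=[-0.02,0,0.07,0,-0.02,0.6,1,-0.02,0,0.07,0,-0.02,0.9,1,-0.02,0,0.07,0,-0.02,0.9,1])

```text
time_s: 12.83
tcp_pos: [0.6467, 0.2125, 0.1109]
ee_rot: [[0.229, -0.973, 0.003], [-0.973, -0.229, 0.001], [-0.0, -0.003, -1.0]]
wrist_force: [-5.8, -1.9, 12.8]
gripper_width: 0.114
```

Run:
```python
from h import *
s=r.sense();print(s['moment'])
mv(.6466,.2143,.1116)
```

```text
[-0.50707439  1.78836894  0.10363629]
[0.6467 0.2125 0.1109] -> [-0.044 -0.008 -0.017] tilt [ 2.7e-03  9.0e-04 -1.0e+00] yaw -76.75 F [-5.8 -1.9 12.8]
```

>>> move_arm(motion=[0,0,0.02,0,0,-0.2,1,0,0,-0.02,0,0,-0.3,1,0,0,-0.05,0,0,-0.3,1,0,0,-0.05,0,0,-0.3,1])

```text
time_s: 13.17
tcp_pos: [0.6466, 0.2124, 0.114]
ee_rot: [[0.255, -0.967, 0.003], [-0.967, -0.255, 0.001], [0.0, -0.003, -1.0]]
wrist_force: [-2.2, -0.2, 6.2]
gripper_width: 0.112
```

Run:
```python
from h import *
s=r.sense();print(s['moment'])
mv(.6466,.2143,.1116)
```

```text
[-0.14096812  0.97620104  0.05308824]
[0.6466 0.2124 0.114 ] -> [-0.046 -0.013  0.061] tilt [ 2.9e-03  7.0e-04 -1.0e+00] yaw -75.23 F [-2.2 -0.2  6.2]
```

>>> move_arm(motion=[0,0,-0.02,0,0,0,1,0,0,-0.03,0,0,0,1,0,0,-0.03,0,0,0,1])

```text
time_s: 13.42
tcp_pos: [0.6465, 0.2123, 0.1155]
ee_rot: [[0.255, -0.967, 0.003], [-0.967, -0.255, 0.001], [0.0, -0.003, -1.0]]
wrist_force: [-2.0, 0.1, 5.2]
gripper_width: 0.108
```

Run:
```python
from h import *
s=r.sense();print(s['moment'])
mv(.6466,.2143,.1116)
```

```text
[0.01385266 0.72040536 0.03241096]
[0.6465 0.2123 0.1155] -> [-0.047 -0.015  0.096] tilt [ 2.8e-03  7.0e-04 -1.0e+00] yaw -75.22 F [-2.   0.1  5.2]
```

>>> move_arm(motion=[0,0,-0.02,0,0,0,1,0,0,-0.03,0,0,0,1,0,0,-0.03,0,0,0,1])

```text
time_s: 13.67
tcp_pos: [0.6463, 0.2123, 0.116]
ee_rot: [[0.255, -0.967, 0.002], [-0.967, -0.255, 0.001], [-0.0, -0.002, -1.0]]
wrist_force: [-0.7, 0.6, 1.3]
gripper_width: 0.113
```

Run:
```python
from h import *
s=r.sense();print(s['moment'])
mv(.6466,.2143,.1116)
```

```text
[ 0.06904977  0.22641759 -0.03246301]
[0.6463 0.2123 0.116 ] -> [-0.047 -0.019  0.11 ] tilt [ 2.3e-03  6.0e-04 -1.0e+00] yaw -75.23 F [-0.7  0.6  1.3]
```

>>> move_arm(motion=[0,0,-0.04,0,0,0,1,0,0,-0.04,0,0,0,1])

```text
time_s: 13.83
tcp_pos: [0.6462, 0.2123, 0.1162]
ee_rot: [[0.254, -0.967, 0.001], [-0.967, -0.254, 0.001], [-0.0, -0.001, -1.0]]
wrist_force: [1.1, 0.1, -3.4]
gripper_width: 0.114
```

Run:
```python
from h import *
s=r.sense();print(s['moment'])
mv(.6466,.2143,.1116)
```

```text
[ 0.20334698 -0.37544478 -0.01056963]
[0.6462 0.2123 0.1162] -> [-0.046 -0.022  0.114] tilt [ 1.3e-03  5.0e-04 -1.0e+00] yaw -75.26 F [ 1.1  0.1 -3.4]
```

>>> move_arm(motion=[0,0,0.015,0,0,0,1,0,0,0.015,0,0,0,0,0,0,0.015,0,0,0,0,0,0,0.015,0,0,0,0,0,0,0.015,0,0,0,0,0,0,0.015,0,0,0,0,0,0,0.015,0,0,0,0,0,0,0.015,0,0,0,0,0,0,0.015,0,0,0,0,0,0,0.015,0,0,0,0,0,0,0.015,0,0,0,0])

```text
time_s: 14.75
tcp_pos: [0.6462, 0.2123, 0.1156]
ee_rot: [[0.254, -0.967, 0.001], [-0.967, -0.254, 0.001], [-0.0, -0.001, -1.0]]
wrist_force: [-0.0, -0.2, -0.3]
gripper_width: 0.497
```

>>> move_arm(motion=[0,0,-0.5,0,0,0,0,0,0,-1.0,0,0,0,0,0,0,-2.0,0,0,0,0,0,0,-3.0,0,0,0,0,0,0,-3.0,0,0,0,0,0,0,-3.0,0,0,0,0])

```text
time_s: 15.25
tcp_pos: [0.6474, 0.2129, 0.2395]
ee_rot: [[0.255, -0.967, 0.008], [-0.967, -0.255, 0.004], [-0.002, -0.009, -1.0]]
wrist_force: [-0.2, 0.2, -1.0]
gripper_width: 0.502
```

Run:
```python
from h import *
out=[]
for n in("scene","side","wrist"):
  im=imaging.capture(n); cv2.imwrite(f"pics/{n}7.png",im)
  if n!="wrist":
    u,v=proj(n,(.60,.195,.11)).astype(int)
    out.append(cv2.resize(im[v-50:v+50,u-70:u+70],(560,400),interpolation=2))
cv2.imwrite("pics/z7.png",cv2.resize(np.hstack(out),(800,286)))
# wing ends in world
mv(.6466,.2143,.1116)
```

```text
[0.6452 0.212  0.2339] -> [-0.047 -0.053  3.058] tilt [-1.6e-03 -4.0e-04 -1.0e+00] yaw -75.27 F [0.3 0.  0.2]
```

View pics/z7.png

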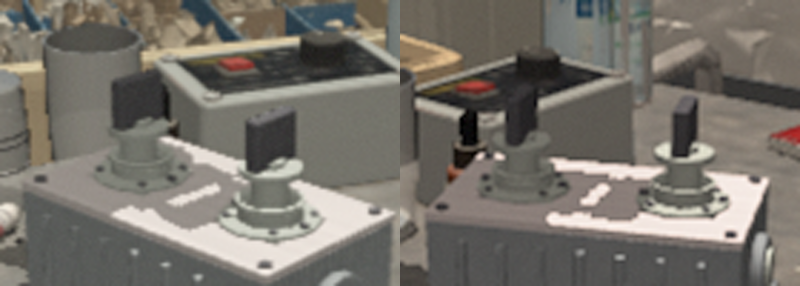

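View pics/wrist7.png

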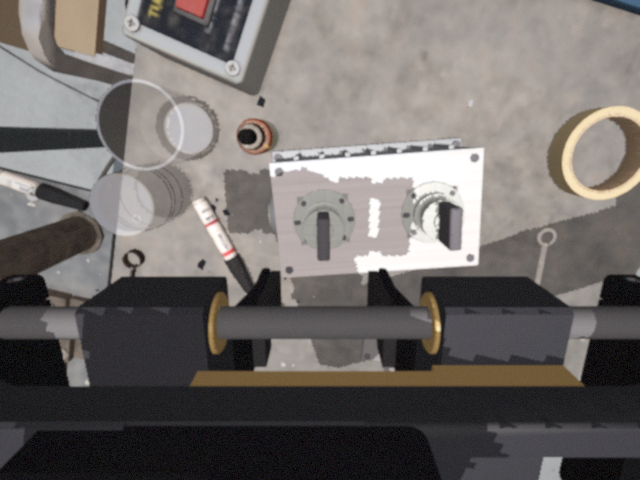

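Run:
```python
from station import r
print(r.finish_job()); print(r.sense()['time_s'])
```

```text
the job is handed in; nothing more can be done
None
the job is handed in; nothing more can be done
```

The loose fastener is now locked in the empty socket and released, and the job was handed in at about 15 s of the 67 s allowed.

- **Insertion:** I took it from the stand, aligned the wing with the slot (about 18.7° in world yaw) and lowered it until the tip met the plunger. I pressed it down about 5 to 6 mm. The highest readings I saw were about 13 N vertical, or roughly 14 to 15 N including sideways force and the fastener's weight. Force was read only at the end of each move, so a brief higher peak between readings can't be ruled out.
- **Locking:** I turned it clockwise until the torque rose to about 0.1 N m, then let it up. It rose about 5 mm before meeting the catch. A gentle pull moved it only 0.2 mm as the reading went from +1.3 to −3.4 N, so it is held.
- **Final check:** The last pictures show it upright and standing clear of the gripper. The other fastener is in place, and the bystander items that were in view look undisturbed.

One measurement disagreed slightly: the new wing sits about 4° past square to the housing. I took this to be play at the stop or a small angle error in the grip.

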